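# Tip the board until the inked tile creeps to the stop strip

## Task

The freshly inked tile on the tilting board has to lie against the brass stop strip at the hinge side, and nothing may touch it while its ink is wet. Take the handle lightly and lift the board slowly, only until the tile starts to slide, hold that angle still while the tile creeps down to rest against the strip (tipped further, the tile shoots down, and the cork-backed coaster beside it, which must stay put untouched, slides too), then push the board gently back down until it lies fully home and let go. Never strain the sprung handle, and leave the bottle, cup and jar where they are.

Things in the scene. Friction and masses are not known exactly. Their poses are not given: they have to be found in the camera images.
- board (a joint): Tilt (rad) of the light-wood board, 240 x 220 x 12 mm: 0 = flat, fully home (as it starts), a hard stop; grows as the handle side is lifted; stop at 0.75. Stiff hinge: it stays where left; at the handle, lifting takes 9 to 14 N, pushing down 4 to 8 N. The tile starts to slide at an unknown angle of 0.19 to 0.43 and goes on while that angle is held, faster if tipped further.
- bail (a joint): Bend (rad) of the sprung handle against the board: it pivots on the board's free edge, 55 mm from the bar, and springs back to 0 by itself, about 5.5 N at the bar per 0.1 rad. Positive: bar pulled up; negative: bar pushed down. It gives a little before the board follows, so the bar must go a few mm lower than its rest to bring the board home.
- hinge (a point): Point on the hinge axis (far side of the board), mid-width, 66 mm above the table, level with the top face of the flat board. Axes are those of the fixed plywood stand: x level, from the handle side to the hinge side; y along the hinge; z up. A growing board angle turns the board about +y, lifting the handle side (-x).
- handle (a point): Middle of the handle bar: round steel, 14 mm thick, 130 mm long, parallel to the hinge; at rest 295 mm from the hinge axis and 6 mm below the level of the board's top face (60 mm above the table when flat); on two rods 58 mm either side of the middle. 48 mm of clear space between bar and board edge; only the table beneath. x points from bar to hinge.
- tile_center (a point): Centre (half-way up) of the white glazed tile, 80 x 80 x 10 mm, about 0.15 kg, with wet blobs of coloured ink on top. It lies flat on the board near the handle side, about square to it.
- coaster_center (a point): Centre (half-way up) of the cork-backed teal coaster with an orange dot, 50 x 50 x 8 mm, lying on the board beside the tile (on either side of it, at least 20 mm apart). It grips better than the tile: it starts to slide at an angle only 0.05 to 0.11 rad above the tile's.
- strip (a point): Middle of the face, looking to the handle, of the brass stop strip (12 mm wide, 10 mm high, across the hinge end of the board): 12 mm from the hinge axis, 5 mm above the board's top face. Axes turn with the board (x from handle to hinge). A tile resting against it has its centre 40 to 43 mm from this point along -x.
- dropper: Bystander: black dropper bottle, 32 mm diameter, 107 mm high; origin at the centre of its underside.
- cup: Bystander: blue cup, 72 mm across the rim, 85 mm high; origin at the centre of its underside.
- jar: Bystander: small glass jar with blue cap, 56 mm diameter, 70 mm high; origin at the centre of its underside.
Things that resemble listed ones, but are neither listed nor needed, are in the scene too. Of the things like the part that bears tile_center, leave any that is red; of the rest the smaller one is meant.

How it is judged:
By the outcome, as a careful person would: the job done as asked, in the order asked, and still so for the second after the job is handed in, with the robot touching nothing.
It also fails if it takes over 70 s, if anything falls off the work surface, if the arm or the gripper's body presses on something with over 40 N, if the wrist force passes 120 N, or if a joint passes its speed limit or range.

## Robot

A 7-joint arm with a two-finger parallel gripper is mounted at the origin on the work surface. World frame = base frame: x ahead of the robot, y to its left, z up, the work surface at z = 0. Lengths are in m, angles in rad, forces in N, time in s.
With the tool pointing down it reaches from about 0.425 to 1.025 m from the base axis. Payload 9.4 kg.
Tool frame: the origin (TCP) lies between the finger pads; the fingertips stand env.tips_ahead ahead of it and the grasp point (between the pads) lies 11 mm behind it (env.tips_ahead is the distance from the TCP to the fingertips, in m); z points along the fingers, y is the line along which they close (so a half turn about z gives the same grasp; the last joint's range is limited). The gripper opens to 93 mm and grips with 3 to 60 N. Pads are 15 mm wide; open, the fingers measure 128 mm over their backs; the gripper's body (75 mm by 188 mm) begins 65 mm behind the grasp point.
Start: joints at [-1.423, 0.599, -0.003, 1.599, 0.002, 0.943, -0.08], TCP at [0.162, 0.707, 0.227] pointing down, gripper open.
Joint ranges: [-2.57, 2.57], [-0.35, 1.97], [-1.29, 1.29], [0.11, 2.56], [-1.05, 4.19], [0.11, 1.86], [-2.63, 2.63]. Speed limits (rad/s): [2.22, 2.22, 3.01, 3.01, 3.14, 3.14, 3.14].

## Interface

Orientations are given as a rotation vector (axis times angle).
In Python, from plant import env gives the robot as it stands.
- The arm moves only by the tool jog_arm, never from a script. Its argument "moves" is a list of rows, each a list of 3 entries, a list of its own where there are three numbers: the closure, from 0 (fully open) to 1 (shut), then the shift along the tool's x, y, z in m, then the turn about the tool's z in rad. A call has 1 to 5 rows; each row is the pose to reach, as a shift and turn from the pose commanded when the call began, along the tool's axes at that moment; what a row does not reach only later rows make up. A row lasts 1/8 s, in which the tool goes at most 62.5 mm and 10.7 degrees, less where a joint would pass 70% of its speed; a pose out of reach is approached as far as the arm can. A call with a gripper value outside its range is refused whole. The fingers move at their own pace and stop on an object; the grip force is fixed at half the most. Time passes only in rows, so rows that repeat a pose let the fingers close. It gives the time, the measured TCP pose, the force, the opening and the grip force at its end, in the units of the state.
- env.get_obs(): the state, without advancing time (a new reading comes with each control period).
- env.capture(name): name is "scene" or "top"; returns the picture (384x512x3 uint8, red, green, blue); there is no depth.
- env.calibration(name): a dict with "mtx" (3x3 intrinsics, pixels), "cam_to_world" (4x4, takes a point from camera to world coordinates). Camera axes: x right, y down, z forward; pixel columns grow to the right and rows downward; lengths in m; the calibration is good to about 2 mm. A picture is of the moment at which its call begins. calibration takes no time and is no camera call.
- env.close_job(): hands the job in; it is judged then, once.
The state is a dict: "time_s": time; "joints": joint angles; "joint_velocities": joint speeds; "effort": joint torques, N m; "tcp_pos": TCP position; "orientation": TCP orientation; "ft_force": force on the tool from outside, world axes, zero at the start; "ft_torque": the same for the moment, N m; "gripper_width": opening from 0.0 (shut) to 1.0 (fully open); "grasp_force": force on a finger pad.
Only numpy, scipy, OpenCV 4.12 (cv2) and the standard library are available. Lean on these libraries where they do the work, as an engineer would, in place of code of your own. Each camera call takes 0.05 s, during which the arm holds its last target. There are 200 camera calls.

## Working session

There is one attempt and no reset: what is moved stays moved. The work goes in short steps, Python scripts to look and compute and a tool call to move; the robot and the scene stay as the last step left them, time stands still between calls to the robot, and variables do not carry over. Pictures are saved under pics/ and viewed, at most 10 in all, crops included, and the job is handed in when it is done.

Besides the shell and the picture viewer there is one more tool, called after ">>>" as name(argument=value, ...), one argument or row to a line, values as JSON. jog_arm: Moves the arm, as the interface text tells. Its arguments: {"type":"object","properties":{"moves":{"type":"array"}},"required":["moves"]}

```bash
mkdir -p pics
python3 - <<'E'
from plant import env
import cv2
for n in("scene","top"):
    cv2.imwrite(f"pics/{n}0.png",cv2.resize(env.capture(n)[:,:,::-1],(800,600),interpolation=cv2.INTER_CUBIC))
    c=env.calibration(n);print(n,c["mtx"].round(1).tolist(),c["cam_to_world"].round(4).tolist())
print(env.get_obs(),env.tips_ahead)
E
```

```text
scene [[379.3, 0.0, 255.2], [0.0, 379.3, 186.6], [0.0, 0.0, 1.0]] [[0.8257, 0.3342, -0.4545, 1.0242], [0.5637, -0.5223, 0.6399, -0.4444], [-0.0236, -0.7845, -0.6196, 0.578], [0.0, 0.0, 0.0, 1.0]]
top [[468.0, 0.0, 254.1], [0.0, 468.0, 196.1], [0.0, 0.0, 1.0]] [[0.003, -0.9976, 0.0688, 0.5721], [-0.9999, -0.0021, 0.0132, 0.0609], [-0.013, -0.0688, -0.9975, 0.9719], [0.0, 0.0, 0.0, 1.0]]
{'time_s': 0.1, 'joints': array([-1.42273766,  0.60005133, -0.00254978,  1.60003392,  0.00179787,
        0.94292221, -0.07977189]), 'joint_velocities': array([-0.00064579, -0.00167957, -0.00132723, -0.0038839 ,  0.00074822,
       -0.00052657, -0.00109139]), 'effort': array([ 4.08453852e-03, -7.66551733e+01,  1.50197066e+00, -2.52932775e+01,
       -5.23039734e-02,  1.35386063e-02,  7.95149504e-05]), 'tcp_pos': array([0.16149492, 0.7063475 , 0.22584745]), 'orientation': array([-3.52162280e-01, -3.12175881e+00,  2.21831112e-03]), 'ft_force': array([0.10682363, 0.10745707, 0.34907627]), 'ft_torque': array([ 0.02983197,  0.01522545, -0.02101561]), 'grasp_force': 0.0, 'gripper_width': 1.0027285866253257} 0.008
```

View pics/scene0.png

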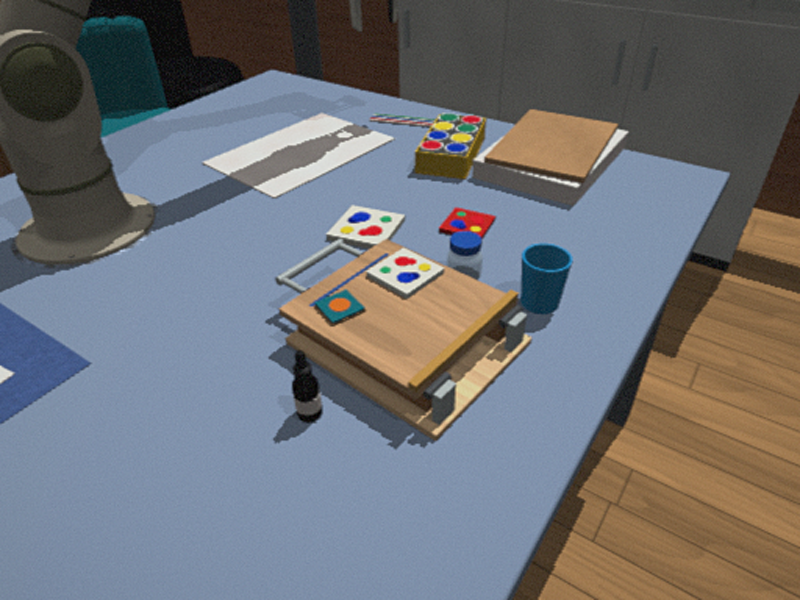

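View pics/top0.png

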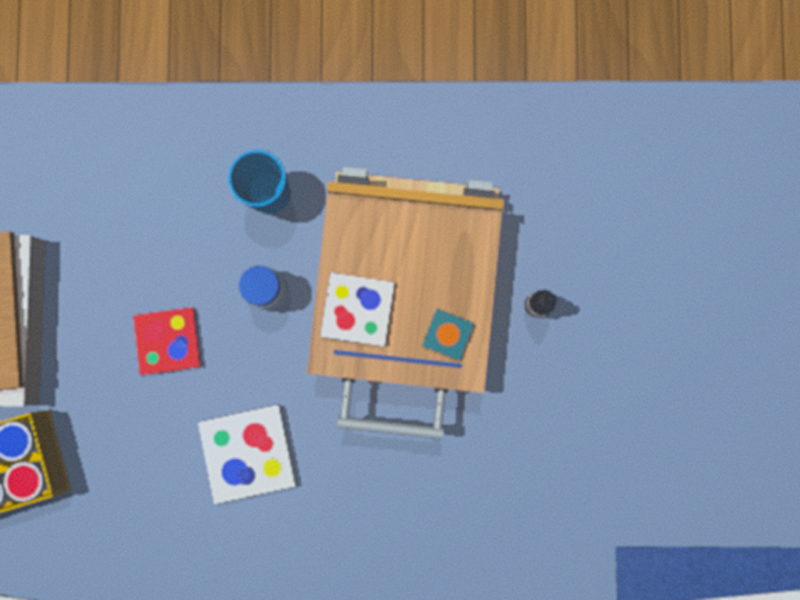

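The top view shows the tile on the board at about (358,310), the coaster at (449,334) and the bar from (340,422) to (441,433). The strip runs from (329,188) to (502,203). The red tile and the larger white tile lie on the table and are decoys.

```bash
cat > h.py <<'E'
import numpy as np, cv2
from plant import env
from scipy.spatial.transform import Rotation as R
def ray(n,p,z):
    c=env.calibration(n);T=c["cam_to_world"];d=T[:3,:3]@np.linalg.solve(c["mtx"],[p[0],p[1],1]);o=T[:3,3]
    return o+d*(z-o[2])/d[2]
def proj(n,X):
    c=env.calibration(n);q=np.linalg.inv(c["cam_to_world"])@np.r_[X,1];q=c["mtx"]@q[:3];return q[:2]/q[2]
def tool(dX):
    return R.from_rotvec(env.get_obs()["orientation"]).inv().apply(dX)
E
python3 - <<'E'
from h import *
s=.64
P={k:ray("top",np.array(p)*s,z) for k,p,z in [("barL",(340,422),.063),("barR",(441,433),.063),("sL",(329,191),.076),("sR",(502,206),.076),("bL",(309,375),.066),("bR",(485,391),.066),("tile",(358,310),.076),("coast",(449,334),.074)]}
for k,v in P.items(): print(k,v.round(4))
print("bar scene", *[ray("scene",np.array(p)*s,.063).round(4) for p in((279,279),(341,243))])
b=(P["barL"]+P["barR"])/2; m=(P["sL"]+P["sR"])/2; print(b,np.linalg.norm((P["barL"]-P["barR"])),np.linalg.norm((m-b)[:2]))
for a,c in(("barL","barR"),("sL","sR"),("bL","bR")):
    d=P[a]-P[c];print(np.degrees(np.arctan2(d[1],d[0]))-90)
d=(m-b)[:2];print("ax",np.degrees(np.arctan2(d[1],d[0])))
print(R.from_rotvec(env.get_obs()["orientation"]).as_matrix().round(3))
E
```

```text
barL [0.4916 0.1428 0.063 ]
barR [0.4787 0.0183 0.063 ]
sL [0.7774 0.1577 0.076 ]
sR [ 0.7586 -0.0568  0.076 ]
bL [0.5493 0.1814 0.066 ]
bR [ 0.5304 -0.0357  0.066 ]
tile [0.6292 0.1206 0.076 ]
coast [0.6001 0.0089 0.074 ]
bar scene [0.4832 0.018  0.063 ] [0.5005 0.1402 0.063 ]
[0.48510617 0.0805571  0.063     ] 0.12516736317286284 0.28446679120194523
-5.916160935987605
-5.009246713578605
-4.970534607822103
ax -6.077486758889484
[[-0.975  0.223 -0.   ]
 [ 0.223  0.975 -0.001]
 [-0.    -0.001 -1.   ]]
```

>>> jog_arm(
  moves=[
    [0.45,[-0.036,-0.042,0],0.11],
    [0.45,[-0.072,-0.084,0],0.22],
    [0.45,[-0.108,-0.126,0],0.33],
    [0.45,[-0.144,-0.168,0],0.44],
    [0.45,[-0.18,-0.21,0],0.55],
  ],
)

```text
time_s: 0.72
tcp_pos: [0.2909, 0.4601, 0.2265]
orientation: [1.192, 2.907, -0.0]
ft_force: [0.8, 0.0, 0.4]
gripper_width: 0.56
grasp_force: 0.0
```

```bash
cat > go.py <<'E'
from h import *
import sys
t=np.array([float(v) for v in sys.argv[1:4]]);o=env.get_obs();M=R.from_rotvec(o["orientation"]).as_matrix()
yaw=np.arctan2(M[1,1],M[0,1]);print(o["time_s"],"tcp",o["tcp_pos"].round(4),"shift",(M.T@(t-o["tcp_pos"])).round(4),"turn",round(float(-(-0.094-yaw)),4),"F",o["ft_force"].round(2))
E
python3 go.py .487 .08 .15
```

```text
0.725 tcp [0.2909 0.4601 0.2265] shift [-0.4065 -0.133   0.0766] turn 0.8864 F [0.76 0.03 0.35]
```

>>> jog_arm(
  moves=[
    [0.45,[-0.05,-0.016,0.009],0.12],
    [0.45,[-0.1,-0.032,0.018],0.24],
    [0.45,[-0.15,-0.049,0.027],0.36],
    [0.45,[-0.2,-0.065,0.036],0.48],
    [0.45,[-0.25,-0.082,0.045],0.6],
  ],
)

```text
time_s: 1.35
tcp_pos: [0.4121, 0.227, 0.1814]
orientation: [1.998, 2.424, 0.0]
ft_force: [0.5, 0.7, -0.2]
gripper_width: 0.555
grasp_force: 0.0
```

```bash
python3 go.py .487 .08 .13
```

```text
1.35 tcp [0.4121 0.227  0.1814] shift [-0.1586  0.0454  0.0514] turn 0.2864 F [ 0.5   0.66 -0.18]
```

>>> jog_arm(
  moves=[
    [0.45,[-0.05,0.014,0.01],0.1],
    [0.45,[-0.1,0.028,0.02],0.2],
    [0.45,[-0.14,0.04,0.035],0.286],
    [0.45,[-0.1586,0.0454,0.05],0.286],
    [0.45,[-0.1586,0.0454,0.05],0.286],
  ],
)

```text
time_s: 1.98
tcp_pos: [0.4868, 0.0802, 0.1308]
orientation: [-2.322, -2.116, 0.003]
ft_force: [0.2, 0.7, -0.1]
gripper_width: 0.549
grasp_force: 0.0
```

```bash
python3 go.py .487 .08 .049
python3 - <<'E'
from h import *
a=env.capture("scene")[120:250,130:330,::-1];b=env.capture("top")[190:320,150:350,::-1]
cv2.imwrite("pics/c1.png",cv2.resize(np.hstack([a,b]),(800,260),interpolation=cv2.INTER_CUBIC))
E
```

```text
1.975 tcp [0.4868 0.0802 0.1308] shift [-0.0001  0.0003  0.0818] turn 0.0011 F [ 0.22  0.7  -0.08]
```

View pics/c1.png

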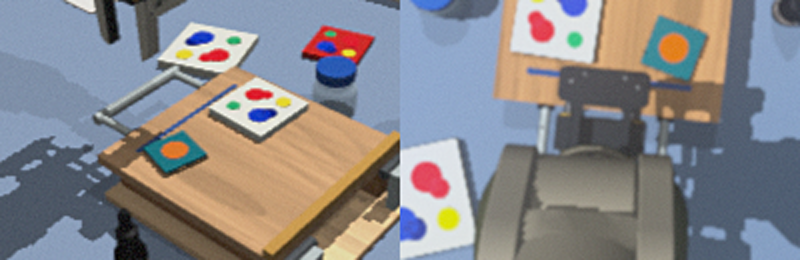

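The scene crop shows the two open fingers above the bar, clear of the board. The top crop shows the gripper centred between the rods, with its body just short of the coaster and tile, so I go down.

>>> jog_arm(
  moves=[
    [0.45,[0,0,0.02],0],
    [0.45,[0,0,0.04],0],
    [0.45,[0,0,0.06],0],
    [0.45,[0,0,0.076],0],
    [0.45,[0,0,0.082],0],
  ],
)

```text
time_s: 2.7
tcp_pos: [0.4865, 0.083, 0.0495]
orientation: [-2.317, -2.121, 0.0]
ft_force: [-0.0, -0.1, 0.1]
gripper_width: 0.547
grasp_force: 0.0
```

```bash
python3 go.py .487 .08 .049
python3 - <<'E'
from h import *
a=env.capture("scene")[130:210,140:260,::-1]
cv2.imwrite("pics/c2.png",cv2.resize(a,(780,520),interpolation=cv2.INTER_CUBIC))
for X in([.487,.08,.06],[.487,.08,.041]):print(((proj("scene",X)-[140,130])*6.5).round())
E
```

```text
2.7 tcp [0.4865 0.083  0.0495] shift [-0.003   0.0007  0.0005] turn 0.006 F [-0.   -0.12  0.12]
[377. 239.]
[383. 281.]
```

View pics/c2.png

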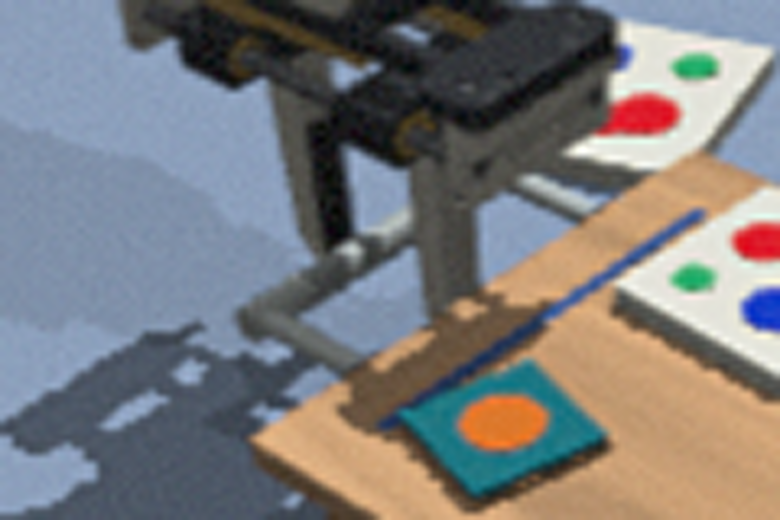

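The crop shows the bar passing between the two open fingers, with the near finger in the gap short of the board edge. I close in stages.

>>> jog_arm(
  moves=[
    [0.6,[0,0,0],0],
    [0.7,[0,0,0],0],
    [0.75,[0,0,0],0],
    [0.78,[0,0,0],0],
  ],
)

```text
time_s: 3.25
tcp_pos: [0.4871, 0.0817, 0.0499]
orientation: [2.319, 2.119, 0.001]
ft_force: [0.3, 0.3, -0.2]
gripper_width: 0.227
grasp_force: 0.0
```

>>> jog_arm(
  moves=[
    [0.81,[0,0,0],0],
    [0.82,[0,0,0],0],
  ],
)

```text
time_s: 3.5
tcp_pos: [0.487, 0.0817, 0.0497]
orientation: [2.319, 2.119, 0.0]
ft_force: [-0.9, -0.4, 0.8]
gripper_width: 0.187
grasp_force: 0.0
```

>>> jog_arm(
  moves=[
    [0.85,[0,0,0],0],
    [0.9,[0,0,0],0],
    [0.9,[0,0,0],0],
  ],
)

```text
time_s: 3.88
tcp_pos: [0.4871, 0.0817, 0.0496]
orientation: [2.319, 2.119, 0.0]
ft_force: [0.0, -0.9, -0.1]
gripper_width: 0.142
grasp_force: 30.0
```

```bash
python3 go.py .487 .08 .049;cat h.py >/dev/null; python3 -c "
from h import *
o=env.get_obs();print(o['ft_force'],o['ft_torque'],o['grasp_force'],o['gripper_width'])"
```

```text
3.875 tcp [0.4871 0.0817 0.0496] shift [-0.0017  0.      0.0006] turn 0.0038 F [ 0.05 -0.93 -0.13]
[ 0.04769747 -0.93026698 -0.1349498 ] [-0.12160036 -0.04846384 -0.07715338] 29.99484032392502 0.1419470311114743
```

```bash
cat > trk.py <<'E'
from h import *
import sys
H=np.array([.7807,.0523,.066]);ex=np.array([np.cos(.094),-np.sin(.094),0]);ey=np.array([np.sin(.094),np.cos(.094),0])
def theta(o):
    z=o["tcp_pos"][2]+.011-.060; b=-o["ft_force"][2]/55   # tool is pushed down when lifting
    th=0
    for _ in range(30): th=np.arcsin((z-.055*np.sin(th+b)+.006*(np.cos(th)-1)*-1)/.24)
    return th,b
def comp(m,near):
    n,l,s,c=cv2.connectedComponentsWithStats(m.astype(np.uint8))
    k=min((i for i in range(1,n) if s[i,4]>60),key=lambda i:np.hypot(*(c[i]-near)));
    pts=np.argwhere(l==k)[:,::-1].astype(np.int32);M=cv2.moments(cv2.convexHull(pts))
    return np.array([M["m10"],M["m01"]])/M["m00"],s[k,4],cv2.contourArea(cv2.convexHull(pts))
def board(p,th,h):
    a=ex*np.cos(th)-np.array([0,0,1])*np.sin(th); n=np.cross(a,ey)
    c=env.calibration("scene");T=c["cam_to_world"];d=T[:3,:3]@np.linalg.solve(c["mtx"],[p[0],p[1],1]);o=T[:3,3]
    X=o+d*(((H+n*h-o)@n)/(d@n))-H
    return np.round([X@a*1000,X@ey*1000],1)
if __name__=="__main__":
    o=env.get_obs();th,b=theta(o);im=env.capture("scene");hsv=cv2.cvtColor(im,cv2.COLOR_RGB2HSV)
    g=np.array([float(v) for v in sys.argv[1:3]]) if len(sys.argv)>2 else np.array([258,174])
    wh=(hsv[...,1]<50)&(hsv[...,2]>150); tl=(hsv[...,0]>82)&(hsv[...,0]<100)&(hsv[...,1]>140)
    p,a1,a2=comp(wh,g);q,a3,a4=comp(tl,np.array([218,196]))
    print(round(o["time_s"],2),"th %.3f b %.3f"%(th,b),"F",o["ft_force"].round(1),"T",o["ft_torque"].round(2),"tcp",o["tcp_pos"].round(4))
    print("tile px",p.round(1),a1,a2,board(p,th,.010),"coaster px",q.round(1),a3,a4,board(q,th,.008))
E
python3 trk.py; python3 trk.py
```

```text
3.88 th 0.002 b 0.002 F [ 0.  -0.9 -0.1] T [-0.12 -0.05 -0.08] tcp [0.4871 0.0817 0.0496]
tile px [258.4 171.6] 568 837.5 [-154.9   55.8] coaster px [216.5 195.6] 230 335.5 [-172.2  -61.5]
3.92 th 0.001 b 0.009 F [-0.1 -0.7 -0.5] T [-0.15 -0.04 -0.06] tcp [0.4871 0.0817 0.0496]
tile px [258.4 171.6] 567 836.5 [-155.1   56.1] coaster px [216.5 195.6] 233 340.5 [-172.1  -61.4]
```

>>> jog_arm(
  moves=[
    [0.9,[0,0,-0.003],0],
    [0.9,[0,0.0005,-0.006],0],
    [0.9,[0,0.001,-0.009],0],
    [0.9,[0,0.001,-0.012],0],
    [0.9,[0,0.001,-0.015],0],
  ],
)

```text
time_s: 4.6
tcp_pos: [0.4876, 0.0816, 0.0646]
orientation: [-2.319, -2.119, 0.001]
ft_force: [2.0, -0.2, -11.9]
gripper_width: 0.141
grasp_force: 30.0
```

```bash
python3 trk.py
```

```text
4.6 th 0.013 b 0.216 F [  2.   -0.2 -11.9] T [-0.18 -0.18 -0.07] tcp [0.4876 0.0816 0.0646]
tile px [257.6 169.7] 577 894.0 [-159.5   58.5] coaster px [216.4 194.2] 235 342.0 [-173.7  -60.1]
```

>>> jog_arm(
  moves=[
    [0.9,[0,0.0005,-0.004],0],
    [0.9,[0,0.001,-0.008],0],
    [0.9,[0,0.0015,-0.013],0],
    [0.9,[0,0.002,-0.018],0],
    [0.9,[0,0.0025,-0.023],0],
  ],
)

```text
time_s: 5.28
tcp_pos: [0.4893, 0.0814, 0.0878]
orientation: [-2.318, -2.119, 0.003]
ft_force: [-4.8, 0.3, -12.4]
gripper_width: 0.141
grasp_force: 30.0
```

```bash
python3 trk.py
```

```text
5.28 th 0.091 b 0.225 F [ -4.8   0.3 -12.4] T [ 0.06  1.47 -0.07] tcp [0.4893 0.0814 0.0878]
tile px [259.2 166.6] 603 888.5 [-155.    57.2] coaster px [216.4 189.7] 248 369.0 [-172.9  -60.4]
```

>>> jog_arm(
  moves=[
    [0.9,[0,0.0007,-0.005],0],
    [0.9,[0,0.0014,-0.01],0],
    [0.9,[0,0.0021,-0.015],0],
    [0.9,[0,0.0028,-0.02],0],
    [0.9,[0,0.0033,-0.023],0],
  ],
)

```text
time_s: 5.95
tcp_pos: [0.4924, 0.0811, 0.1108]
orientation: [-2.318, -2.118, 0.003]
ft_force: [-5.0, 1.4, -12.3]
gripper_width: 0.139
grasp_force: 30.0
```

```bash
python3 trk.py
```

```text
5.95 th 0.171 b 0.223 F [ -5.    1.4 -12.3] T [-0.01  1.51 -0.1 ] tcp [0.4924 0.0811 0.1108]
tile px [259.3 162.2] 641 971.0 [-156.5   56.7] coaster px [216.7 185.1] 273 398.0 [-172.6  -60.8]
```

>>> jog_arm(
  moves=[
    [0.9,[0,0.0003,-0.0015],0],
    [0.9,[0,0.0006,-0.003],0],
    [0.9,[0,0.001,-0.0045],0],
    [0.9,[0,0.001,-0.0045],0],
    [0.9,[0,0.001,-0.0045],0],
  ],
)

```text
time_s: 6.62
tcp_pos: [0.4932, 0.081, 0.1152]
orientation: [-2.318, -2.118, 0.003]
ft_force: [-5.4, -0.0, -10.3]
gripper_width: 0.141
grasp_force: 30.0
```

```bash
python3 trk.py
```

```text
6.62 th 0.192 b 0.187 F [ -5.4  -0.  -10.3] T [ 0.04  1.62 -0.09] tcp [0.4932 0.081  0.1152]
tile px [259.6 161.8] 641 955.5 [-155.1   55. ] coaster px [216.8 184.3] 271 400.5 [-171.9  -61.7]
```

>>> jog_arm(
  moves=[
    [0.9,[0,0.0003,-0.0012],0],
    [0.9,[0,0.0006,-0.0025],0],
    [0.9,[0,0.0008,-0.0035],0],
    [0.9,[0,0.0008,-0.0035],0],
    [0.9,[0,0.0008,-0.0035],0],
  ],
)

```text
time_s: 7.3
tcp_pos: [0.4939, 0.0809, 0.1186]
orientation: [-2.318, -2.118, 0.003]
ft_force: [-6.3, 0.6, -10.8]
gripper_width: 0.147
grasp_force: 30.0
```

```bash
python3 trk.py
```

```text
7.3 th 0.203 b 0.196 F [ -6.3   0.6 -10.8] T [ 0.03  1.64 -0.07] tcp [0.4939 0.0809 0.1186]
tile px [260.2 161.1] 668 997.0 [-154.8   56.3] coaster px [216.8 183.7] 274 407.5 [-171.9  -61.8]
```

>>> jog_arm(
  moves=[
    [0.9,[0,0.0002,-0.0012],0],
    [0.9,[0,0.0004,-0.0025],0],
    [0.9,[0,0.0006,-0.0035],0],
    [0.9,[0,0.0006,-0.0035],0],
    [0.9,[0,0.0006,-0.0035],0],
  ],
)

```text
time_s: 7.98
tcp_pos: [0.4946, 0.0809, 0.1221]
orientation: [-2.318, -2.118, 0.003]
ft_force: [-7.0, 0.1, -11.2]
gripper_width: 0.142
grasp_force: 30.0
```

```bash
python3 trk.py
```

```text
7.97 th 0.214 b 0.204 F [ -7.    0.1 -11.2] T [ 0.03  1.55 -0.07] tcp [0.4946 0.0809 0.1221]
tile px [260.5 161. ] 658 944.5 [-153.5   55.6] coaster px [217.  182.9] 280 414.5 [-172.2  -61.3]
```

>>> jog_arm(
  moves=[
    [0.9,[0,0.0003,-0.0012],0],
    [0.9,[0,0.0006,-0.0025],0],
    [0.9,[0,0.0008,-0.0035],0],
    [0.9,[0,0.0008,-0.0035],0],
    [0.9,[0,0.0008,-0.0035],0],
  ],
)

```text
time_s: 8.65
tcp_pos: [0.4954, 0.0807, 0.1256]
orientation: [-2.318, -2.118, 0.003]
ft_force: [-5.9, 0.1, -11.5]
gripper_width: 0.142
grasp_force: 30.0
```

```bash
python3 trk.py
```

```text
8.65 th 0.225 b 0.210 F [ -5.9   0.1 -11.5] T [ 0.07  1.62 -0.07] tcp [0.4954 0.0807 0.1256]
tile px [260.6 160.3] 672 959.5 [-154.    55.7] coaster px [217.  182.1] 278 419.0 [-172.5  -61. ]
```

>>> jog_arm(
  moves=[
    [0.9,[0,0.0003,-0.0012],0],
    [0.9,[0,0.0006,-0.0025],0],
    [0.9,[0,0.0008,-0.0035],0],
    [0.9,[0,0.0008,-0.0035],0],
    [0.9,[0,0.0008,-0.0035],0],
  ],
)

```text
time_s: 9.32
tcp_pos: [0.4962, 0.0807, 0.1291]
orientation: [-2.318, -2.118, 0.003]
ft_force: [-6.1, 0.4, -11.1]
gripper_width: 0.14
grasp_force: 30.0
```

```bash
python3 trk.py
```

```text
9.32 th 0.239 b 0.202 F [ -6.1   0.4 -11.1] T [ 0.03  1.57 -0.09] tcp [0.4962 0.0807 0.1291]
tile px [260.6 159.6] 666 971.0 [-154.2   55.4] coaster px [217.1 181.7] 284 427.0 [-171.8  -61.8]
```

>>> jog_arm(
  moves=[
    [0.9,[0,0.0003,-0.0012],0],
    [0.9,[0,0.0006,-0.0025],0],
    [0.9,[0,0.0009,-0.0035],0],
    [0.9,[0,0.0009,-0.0035],0],
    [0.9,[0,0.0009,-0.0035],0],
  ],
)

```text
time_s: 10.0
tcp_pos: [0.497, 0.0806, 0.1326]
orientation: [-2.318, -2.118, 0.003]
ft_force: [-5.5, -0.3, -10.3]
gripper_width: 0.138
grasp_force: 30.0
```

```bash
python3 trk.py
```

```text
10.0 th 0.254 b 0.188 F [ -5.5  -0.3 -10.3] T [ 0.02  1.69 -0.08] tcp [0.497  0.0806 0.1326]
tile px [261.5 158.8] 697 1009.0 [-153.6   56.7] coaster px [217.3 180.7] 282 421.5 [-172.   -61.6]
```

>>> jog_arm(
  moves=[
    [0.9,[0,0.0003,-0.0012],0],
    [0.9,[0,0.0006,-0.0025],0],
    [0.9,[0,0.0009,-0.0035],0],
    [0.9,[0,0.0009,-0.0035],0],
    [0.9,[0,0.0009,-0.0035],0],
  ],
)

```text
time_s: 10.68
tcp_pos: [0.4979, 0.0805, 0.1361]
orientation: [-2.318, -2.118, 0.003]
ft_force: [-5.9, 1.4, -10.2]
gripper_width: 0.138
grasp_force: 30.0
```

```bash
python3 trk.py
```

```text
10.68 th 0.267 b 0.185 F [ -5.9   1.4 -10.2] T [-0.07  1.56 -0.07] tcp [0.4979 0.0805 0.1361]
tile px [259.  155.8] 693 1163.0 [-162.    57.6] coaster px [217.5 180.1] 287 425.5 [-171.8  -61.8]
```

>>> jog_arm(
  moves=[
    [0.9,[0,0.0003,-0.0012],0],
    [0.9,[0,0.0006,-0.0025],0],
    [0.9,[0,0.001,-0.0035],0],
    [0.9,[0,0.001,-0.0035],0],
    [0.9,[0,0.001,-0.0035],0],
  ],
)

```text
time_s: 11.35
tcp_pos: [0.4989, 0.0804, 0.1396]
orientation: [-2.318, -2.118, 0.003]
ft_force: [-6.4, 0.6, -10.3]
gripper_width: 0.142
grasp_force: 30.0
```

```bash
python3 trk.py
```

```text
11.35 th 0.279 b 0.187 F [ -6.4   0.6 -10.3] T [-0.01  1.6  -0.05] tcp [0.4989 0.0804 0.1396]
tile px [252.8 150.7] 792 1577.0 [-180.2   56.9] coaster px [217.7 179.6] 286 422.0 [-171.4  -62. ]
```

Run:
```python
from h import *
im=env.capture("scene");cv2.imwrite("last.png",im[:,:,::-1])
cv2.imwrite("pics/c3.png",cv2.resize(im[100:240,160:360,::-1],(800,560),interpolation=cv2.INTER_CUBIC))
```

```text
(no output)
```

View pics/c3.png

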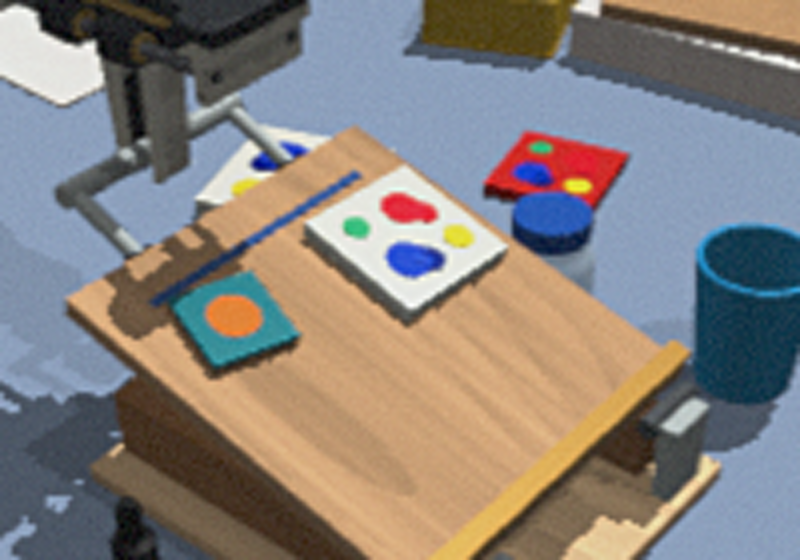

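The board is tilted about 0.28 rad. The tile is still near the blue line, at about crop (405,240), and the coaster is in place at (235,320). My tile mask had merged with the decoy tile behind the board, so I restrict it to the board outline.

```bash
python3 - <<'E'
s=open('trk.py').read()
s=s.replace('    p,a1,a2=','''    a=ex*np.cos(th)-np.array([0,0,1])*np.sin(th);n=np.cross(a,ey)
    n=-n if n[2]<0 else n
    poly=np.array([proj("scene",H+a*x+ey*y+n*.008) for x,y in((-.236,-.106),(-.236,.112),(-.026,.112),(-.026,-.106))])
    pm=cv2.fillPoly(np.zeros(wh.shape,np.uint8),[poly.round().astype(np.int32)],1)>0
    wh&=pm; tl&=pm
    p,a1,a2=''',1).replace('H+n*h-o)@n','H+(n if n[2]>0 else -n)*h-o)@n')
open('trk.py','w').write(s)
E
python3 trk.py
```

```text
11.45 th 0.278 b 0.193 F [ -5.9   0.1 -10.6] T [-0.02  1.59 -0.07] tcp [0.4989 0.0804 0.1396]
tile px [257.5 153.8] 714 1295.0 [-167.4   58. ] coaster px [217.5 179.5] 285 422.5 [-171.9  -62. ]
```

```bash
sed -i 's/-\.236/-.215/g; s/\.112/.104/g; s/-\.106/-.104/g' trk.py; sed -i 's/    wh&=pm; tl&=pm/    wh\&=pm; tl\&=pm; wh=cv2.morphologyEx(wh.astype(np.uint8),cv2.MORPH_OPEN,np.ones((3,3)))/' trk.py
python3 trk.py
```

```text
11.5 th 0.275 b 0.208 F [ -6.5   0.7 -11.5] T [ 0.    1.59 -0.09] tcp [0.4989 0.0804 0.1396]
tile px [261.2 158.7] 652 915.5 [-152.5   53.2] coaster px [217.6 179.6] 286 423.0 [-171.8  -61.7]
```

>>> jog_arm(
  moves=[
    [0.9,[0,0.0004,-0.0012],0],
    [0.9,[0,0.0008,-0.0025],0],
    [0.9,[0,0.0011,-0.0035],0],
    [0.9,[0,0.0011,-0.0035],0],
    [0.9,[0,0.0011,-0.0035],0],
  ],
)

```text
time_s: 12.18
tcp_pos: [0.4999, 0.0803, 0.1432]
orientation: [-2.318, -2.118, 0.003]
ft_force: [-6.7, -0.3, -9.2]
gripper_width: 0.138
grasp_force: 30.0
```

```bash
python3 trk.py
```

```text
12.18 th 0.295 b 0.168 F [-6.7 -0.3 -9.2] T [ 0.    1.72 -0.06] tcp [0.4999 0.0803 0.1432]
tile px [261.2 158. ] 659 921.5 [-152.5   52.2] coaster px [217.8 178.8] 292 430.0 [-171.5  -62.3]
```

>>> jog_arm(
  moves=[
    [0.9,[0,0,0],0],
    [0.9,[0,0,0],0],
  ],
)

```text
time_s: 12.48
tcp_pos: [0.4999, 0.0803, 0.1432]
orientation: [-2.318, -2.118, 0.003]
ft_force: [-7.1, 0.2, -9.0]
gripper_width: 0.144
grasp_force: 30.0
```

```bash
python3 trk.py
```

```text
12.47 th 0.296 b 0.163 F [-7.1  0.2 -9. ] T [ 0.02  1.7  -0.09] tcp [0.4999 0.0803 0.1432]
tile px [261.2 158. ] 659 922.0 [-152.5   52. ] coaster px [217.6 178.7] 289 432.0 [-171.8  -62.6]
```

>>> jog_arm(
  moves=[
    [0.9,[0,0.0003,-0.0012],0],
    [0.9,[0,0.0006,-0.0025],0],
    [0.9,[0,0.001,-0.0035],0],
    [0.9,[0,0.001,-0.0035],0],
    [0.9,[0,0.001,-0.0035],0],
  ],
)

```text
time_s: 13.15
tcp_pos: [0.5009, 0.0802, 0.1466]
orientation: [-2.318, -2.118, 0.003]
ft_force: [-5.4, 0.1, -10.4]
gripper_width: 0.141
grasp_force: 30.0
```

```bash
python3 trk.py
```

```text
13.15 th 0.304 b 0.189 F [ -5.4   0.1 -10.4] T [-0.    1.59 -0.08] tcp [0.5009 0.0802 0.1466]
tile px [261.6 157.5] 668 937.5 [-152.6   52.8] coaster px [217.9 178.2] 288 439.5 [-171.7  -62.2]
```

>>> jog_arm(
  moves=[
    [0.9,[0,0.0003,-0.0012],0],
    [0.9,[0,0.0006,-0.0025],0],
    [0.9,[0,0.001,-0.0035],0],
    [0.9,[0,0.001,-0.0035],0],
    [0.9,[0,0.001,-0.0035],0],
  ],
)

```text
time_s: 13.82
tcp_pos: [0.502, 0.0801, 0.1501]
orientation: [-2.318, -2.118, 0.003]
ft_force: [-6.1, -0.0, -10.2]
gripper_width: 0.142
grasp_force: 30.0
```

```bash
python3 trk.py
```

```text
13.82 th 0.317 b 0.185 F [ -6.1  -0.  -10.2] T [ 0.    1.57 -0.  ] tcp [0.502  0.0801 0.1501]
tile px [261.8 157. ] 672 944.0 [-152.3   52.3] coaster px [218.  177.4] 290 436.5 [-172.   -62.2]
```

>>> jog_arm(
  moves=[
    [0.9,[0,0.0003,-0.0012],0],
    [0.9,[0,0.0007,-0.0025],0],
    [0.9,[0,0.0011,-0.0035],0],
    [0.9,[0,0.0011,-0.0035],0],
    [0.9,[0,0.0011,-0.0035],0],
  ],
)

```text
time_s: 14.5
tcp_pos: [0.5031, 0.08, 0.1537]
orientation: [-2.318, -2.118, 0.003]
ft_force: [-6.1, -0.8, -7.6]
gripper_width: 0.141
grasp_force: 30.0
```

```bash
python3 trk.py
```

```text
14.5 th 0.339 b 0.137 F [-6.1 -0.8 -7.6] T [-0.08  1.56 -0.04] tcp [0.5031 0.08   0.1537]
tile px [262.  156.4] 687 945.5 [-151.9   51.2] coaster px [218.2 176.8] 295 452.0 [-171.2  -63.2]
```

>>> jog_arm(
  moves=[
    [0.9,[0,0.0003,-0.0012],0],
    [0.9,[0,0.0007,-0.0025],0],
    [0.9,[0,0.0011,-0.0035],0],
    [0.9,[0,0.0011,-0.0035],0],
    [0.9,[0,0.0011,-0.0035],0],
  ],
)

```text
time_s: 15.18
tcp_pos: [0.5042, 0.0799, 0.1571]
orientation: [-2.318, -2.118, 0.003]
ft_force: [-6.0, -0.0, -11.4]
gripper_width: 0.141
grasp_force: 30.0
```

```bash
python3 trk.py
```

```text
15.18 th 0.339 b 0.207 F [ -6.   -0.  -11.4] T [-0.04  1.53 -0.08] tcp [0.5042 0.0799 0.1571]
tile px [263.3 156.6] 687 960.5 [-149.7   53. ] coaster px [218.4 176.1] 294 446.5 [-172.2  -61.6]
```

Possible slide starting, so I hold and check.

>>> jog_arm(
  moves=[
    [0.9,[0,0,0],0],
    [0.9,[0,0,0],0],
    [0.9,[0,0,0],0],
  ],
)

```text
time_s: 15.6
tcp_pos: [0.5042, 0.0798, 0.1571]
orientation: [-2.318, -2.118, 0.003]
ft_force: [-6.4, -0.7, -10.1]
gripper_width: 0.143
grasp_force: 30.0
```

```bash
python3 trk.py
```

```text
15.6 th 0.343 b 0.183 F [ -6.4  -0.7 -10.1] T [-0.09  1.52 -0.05] tcp [0.5042 0.0798 0.1571]
tile px [269.7 161.6] 703 986.5 [-131.5   52.8] coaster px [218.5 176.1] 292 449.5 [-171.7  -62.2]
```

>>> jog_arm(
  moves=[
    [0.9,[0,0,0],0],
    [0.9,[0,0,0],0],
    [0.9,[0,0,0],0],
  ],
)

```text
time_s: 16.02
tcp_pos: [0.5042, 0.0798, 0.1571]
orientation: [-2.318, -2.118, 0.003]
ft_force: [-5.0, 0.3, -10.3]
gripper_width: 0.142
grasp_force: 30.0
```

```bash
python3 trk.py
```

```text
16.02 th 0.343 b 0.188 F [ -5.    0.3 -10.3] T [-0.04  1.55 -0.09] tcp [0.5042 0.0798 0.1571]
tile px [281.7 171.3] 724 1019.5 [-97.8  53.3] coaster px [218.5 176.2] 294 448.0 [-171.7  -62.2]
```

>>> jog_arm(
  moves=[
    [0.9,[0,0,0],0],
    [0.9,[0,0,0],0],
    [0.9,[0,0,0],0],
    [0.9,[0,0,0],0],
    [0.9,[0,0,0],0],
  ],
)

```text
time_s: 16.7
tcp_pos: [0.5042, 0.0798, 0.1571]
orientation: [-2.318, -2.118, 0.003]
ft_force: [-5.1, -0.1, -10.7]
gripper_width: 0.142
grasp_force: 30.0
```

```bash
python3 trk.py 285 180
```

```text
16.7 th 0.341 b 0.195 F [ -5.1  -0.1 -10.7] T [-0.03  1.58 -0.09] tcp [0.5042 0.0798 0.1571]
tile px [294.4 183.5] 577 853.5 [-59.7  49.1] coaster px [218.5 176.1] 292 446.0 [-171.8  -61.9]
```

>>> jog_arm(
  moves=[
    [0.9,[0,0,0],0],
    [0.9,[0,0,0],0],
    [0.9,[0,0,0],0],
    [0.9,[0,0,0],0],
    [0.9,[0,0,0],0],
  ],
)

```text
time_s: 17.38
tcp_pos: [0.5042, 0.0798, 0.1571]
orientation: [-2.318, -2.118, 0.003]
ft_force: [-5.2, 0.9, -10.6]
gripper_width: 0.142
grasp_force: 30.0
```

```bash
python3 trk.py 285 180
python3 - <<'E'
from h import *
im=env.capture("scene")
cv2.imwrite("pics/c4.png",cv2.resize(im[100:240,160:360,::-1],(800,560),interpolation=cv2.INTER_CUBIC))
E
```

```text
17.38 th 0.342 b 0.192 F [ -5.2   0.9 -10.6] T [-0.06  1.61 -0.07] tcp [0.5042 0.0798 0.1571]
tile px [294.4 183.5] 578 854.5 [-59.7  49.1] coaster px [218.5 176.1] 294 449.5 [-171.8  -62. ]
```

View pics/c4.png

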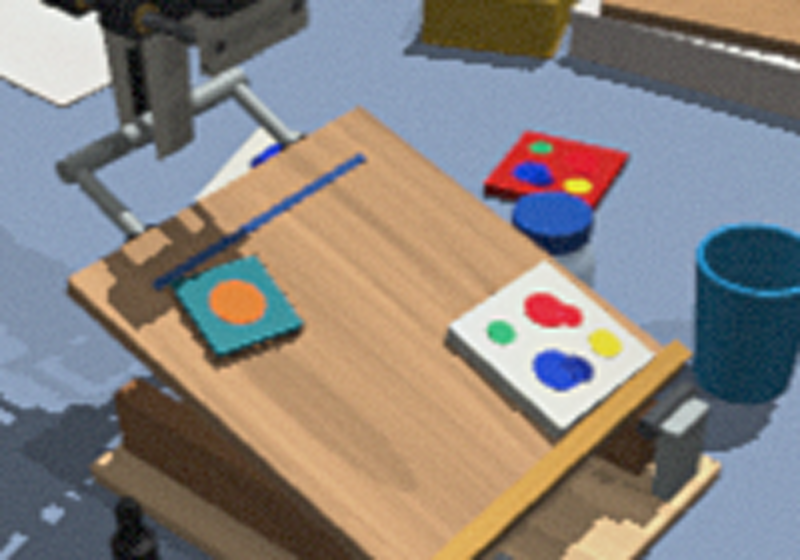

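The tile lies flush against the strip, its lower edge from about (560,435) to (655,350) in the crop. The coaster has not moved. Now I lower along the arc.

>>> jog_arm(
  moves=[
    [0.9,[0,-0.001,0.003],0],
    [0.9,[0,-0.002,0.006],0],
    [0.9,[0,-0.003,0.009],0],
    [0.9,[0,-0.004,0.012],0],
    [0.9,[0,-0.005,0.015],0],
  ],
)

```text
time_s: 18.1
tcp_pos: [0.4996, 0.0804, 0.1433]
orientation: [-2.318, -2.118, 0.0]
ft_force: [-10.0, -1.2, 10.0]
gripper_width: 0.14
grasp_force: 30.0
```

```bash
python3 trk.py 285 180
```

```text
18.1 th 0.361 b -0.181 F [-10.   -1.2  10. ] T [-0.1   2.15 -0.05] tcp [0.4996 0.0804 0.1433]
tile px [293.9 183.3] 576 833.0 [-60.5  47.5] coaster px [218.3 176.9] 291 440.0 [-169.2  -66. ]
```

>>> jog_arm(
  moves=[
    [0.9,[0,-0.0015,0.001],0],
    [0.9,[0,-0.0025,0.003],0],
  ],
)

```text
time_s: 18.4
tcp_pos: [0.4988, 0.0805, 0.1407]
orientation: [2.319, 2.118, 0.004]
ft_force: [-6.8, -1.4, 7.3]
gripper_width: 0.143
grasp_force: 30.0
```

```bash
python3 trk.py 285 180
```

```text
18.4 th 0.343 b -0.133 F [-6.8 -1.4  7.3] T [-0.26  1.12 -0.02] tcp [0.4988 0.0805 0.1407]
tile px [294.3 183.9] 585 857.0 [-59.1  48.2] coaster px [218.  177.2] 295 447.5 [-170.3  -64.8]
```

>>> jog_arm(
  moves=[
    [0.9,[0,-0.0015,0.003],0],
    [0.9,[0,-0.0028,0.007],0],
    [0.9,[0,-0.004,0.011],0],
    [0.9,[0,-0.005,0.0145],0],
    [0.9,[0,-0.006,0.018],0],
  ],
)

```text
time_s: 19.08
tcp_pos: [0.4943, 0.081, 0.1228]
orientation: [2.318, 2.117, 0.007]
ft_force: [-2.7, -0.6, 6.9]
gripper_width: 0.142
grasp_force: 30.0
```

```bash
python3 trk.py 285 180
```

```text
19.07 th 0.278 b -0.126 F [-2.7 -0.6  6.9] T [-0.32  0.48 -0.02] tcp [0.4943 0.081  0.1228]
tile px [293.6 185.2] 568 844.5 [-58.6  47.6] coaster px [217.2 180.9] 290 429.5 [-169.8  -64.9]
```

>>> jog_arm(
  moves=[
    [0.9,[0,-0.0011,0.004],0],
    [0.9,[0,-0.0021,0.008],0],
    [0.9,[0,-0.003,0.012],0],
    [0.9,[0,-0.0039,0.016],0],
    [0.9,[0,-0.0047,0.02],0],
  ],
)

```text
time_s: 19.75
tcp_pos: [0.4906, 0.0814, 0.1029]
orientation: [2.317, 2.116, 0.008]
ft_force: [-2.2, -1.4, 6.5]
gripper_width: 0.141
grasp_force: 30.0
```

```bash
python3 trk.py 285 180
```

```text
19.75 th 0.206 b -0.117 F [-2.2 -1.4  6.5] T [-0.49  0.04 -0.06] tcp [0.4906 0.0814 0.1029]
tile px [292.2 185.9] 531 766.0 [-60.2  47.7] coaster px [216.6 184.8] 277 406.5 [-169.5  -64.8]
```

>>> jog_arm(
  moves=[
    [0.9,[0,-0.0008,0.004],0],
    [0.9,[0,-0.0015,0.008],0],
    [0.9,[0,-0.0021,0.012],0],
    [0.9,[0,-0.0026,0.016],0],
    [0.9,[0,-0.003,0.02],0],
  ],
)

```text
time_s: 20.42
tcp_pos: [0.4882, 0.0817, 0.0829]
orientation: [2.317, 2.115, 0.009]
ft_force: [0.7, -1.8, 5.6]
gripper_width: 0.14
grasp_force: 30.0
```

```bash
python3 trk.py 285 180
```

```text
20.43 th 0.134 b -0.101 F [ 0.7 -1.8  5.6] T [-0.55 -0.2  -0.  ] tcp [0.4882 0.0817 0.0829]
tile px [292.  187.4] 514 756.5 [-59.2  47.7] coaster px [216.3 188.8] 253 376.0 [-169.7  -64.2]
```

>>> jog_arm(
  moves=[
    [0.9,[0,-0.0004,0.004],0],
    [0.9,[0,-0.0008,0.008],0],
    [0.9,[0,-0.0011,0.011],0],
    [0.9,[0,-0.0013,0.014],0],
    [0.9,[0,-0.0015,0.017],0],
  ],
)

```text
time_s: 21.1
tcp_pos: [0.4873, 0.0818, 0.0657]
orientation: [2.316, 2.114, 0.01]
ft_force: [2.2, -2.5, 6.2]
gripper_width: 0.143
grasp_force: 30.0
```

```bash
python3 trk.py 285 180
```

```text
21.1 th 0.078 b -0.113 F [ 2.2 -2.5  6.2] T [-0.63 -0.75 -0.03] tcp [0.4873 0.0818 0.0657]
tile px [291.1 188.3] 477 689.0 [-60.4  47.4] coaster px [216.2 192.3] 246 353.5 [-169.3  -64.7]
```

>>> jog_arm(
  moves=[
    [0.9,[0,0,0.004],0],
    [0.9,[0,-0.0001,0.008],0],
    [0.9,[0,-0.0002,0.012],0],
    [0.9,[0,-0.0002,0.015],0],
    [0.9,[0,-0.0002,0.018],0],
  ],
)

```text
time_s: 21.78
tcp_pos: [0.4872, 0.0818, 0.0476]
orientation: [2.316, 2.114, 0.01]
ft_force: [3.8, -2.7, 8.6]
gripper_width: 0.138
grasp_force: 30.0
```

```bash
python3 trk.py 285 180
```

```text
21.77 th 0.024 b -0.157 F [ 3.8 -2.7  8.6] T [-0.71 -1.1  -0.04] tcp [0.4872 0.0818 0.0476]
tile px [290.9 189.5] 472 685.5 [-59.7  47.2] coaster px [216.4 195.5] 233 341.5 [-169.1  -64.6]
```

>>> jog_arm(
  moves=[
    [0.9,[0,0,0.001],0],
    [0.9,[0,0,0.002],0],
    [0.9,[0,0,0.003],0],
    [0.9,[0,0,0.004],0],
    [0.9,[0,0,0.005],0],
  ],
)

```text
time_s: 22.45
tcp_pos: [0.4876, 0.0818, 0.0429]
orientation: [2.316, 2.114, 0.011]
ft_force: [3.9, -2.5, 11.9]
gripper_width: 0.14
grasp_force: 30.0
```

```bash
python3 trk.py 285 180
```

```text
22.45 th 0.019 b -0.215 F [ 3.9 -2.5 11.9] T [-0.76 -1.1  -0.09] tcp [0.4876 0.0818 0.0429]
tile px [291.  189.5] 473 690.0 [-59.7  47.6] coaster px [216.5 195.5] 232 338.5 [-169.6  -63.8]
```

>>> jog_arm(
  moves=[
    [0.9,[0,0,-0.002],0],
    [0.9,[0,0,-0.004],0],
    [0.9,[0,0,-0.006],0],
    [0.9,[0,0,-0.006],0],
  ],
)

```text
time_s: 23.0
tcp_pos: [0.4872, 0.0818, 0.0483]
orientation: [2.316, 2.114, 0.009]
ft_force: [7.3, -2.3, -4.2]
gripper_width: 0.147
grasp_force: 30.0
```

```bash
python3 trk.py 285 180
```

```text
23.0 th -0.017 b 0.076 F [ 7.3 -2.3 -4.2] T [-0.7  -1.03 -0.07] tcp [0.4872 0.0818 0.0483]
tile px [291.  189.5] 473 686.5 [-61.   49.9] coaster px [216.4 195.5] 231 336.0 [-175.2  -58.8]
```

>>> jog_arm(
  moves=[
    [0.9,[0,0.0008,0.001],0],
    [0.9,[0,0.0012,0.0015],0],
    [0.9,[0,0.0012,0.0015],0],
  ],
)

```text
time_s: 23.42
tcp_pos: [0.4872, 0.0818, 0.0466]
orientation: [2.317, 2.116, 0.007]
ft_force: [5.6, -1.7, 1.8]
gripper_width: 0.14
grasp_force: 30.0
```

>>> jog_arm(
  moves=[
    [0.82,[0,0,0],0],
    [0.78,[0,0,0],0],
    [0.7,[0,0,0],0],
    [0.6,[0,0,0],0],
    [0.45,[0,0,0],0],
  ],
)

```text
time_s: 24.05
tcp_pos: [0.4839, 0.082, 0.0455]
orientation: [-2.319, -2.119, 0.001]
ft_force: [0.1, -0.0, 0.4]
gripper_width: 0.458
grasp_force: 0.0
```

```bash
python3 trk.py 285 180
python3 - <<'E'
from h import *
im=env.capture("scene")
cv2.imwrite("pics/c5.png",cv2.resize(im[100:240,140:340,::-1],(800,560),interpolation=cv2.INTER_CUBIC))
E
```

```text
24.05 th -0.010 b -0.007 F [ 0.1 -0.   0.4] T [-0.08  0.04  0.01] tcp [0.4839 0.082  0.0455]
tile px [290.9 189.6] 470 682.5 [-60.6  49. ] coaster px [216.5 195.5] 231 338.5 [-174.   -59.8]
```

View pics/c5.png

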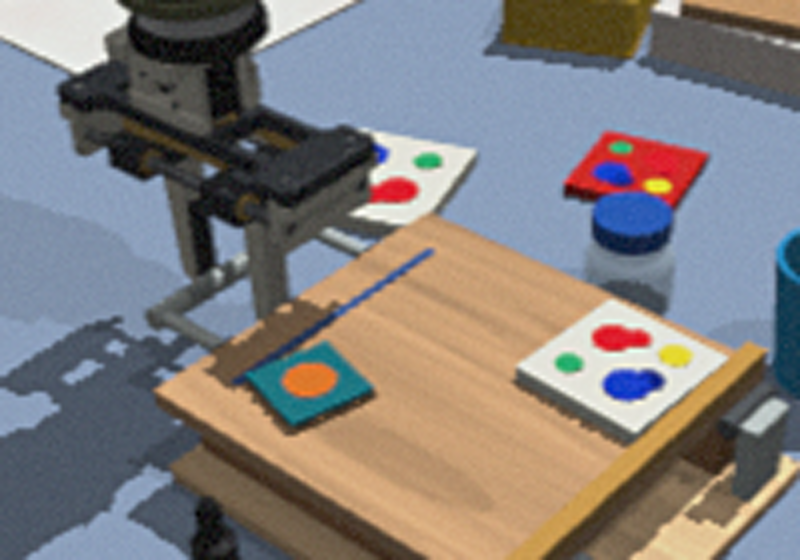

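The board is flat again, with the tile against the strip, the coaster in place and the fingers clear of the bar. I withdraw upwards.

>>> jog_arm(
  moves=[
    [0.45,[0,0.002,0],0],
    [0.45,[0,0.003,-0.015],0],
    [0.45,[0,0.003,-0.04],0],
    [0.45,[0,0.003,-0.075],0],
    [0.45,[0,0.003,-0.12],0],
  ],
)

```text
time_s: 24.78
tcp_pos: [0.4868, 0.0815, 0.1663]
orientation: [-2.319, -2.119, 0.002]
ft_force: [0.7, 0.5, -0.3]
gripper_width: 0.549
grasp_force: 0.0
```

>>> jog_arm(
  moves=[
    [0.45,[0,-0.03,-0.02],0],
    [0.45,[0,-0.05,-0.04],0],
    [0.45,[0,-0.05,-0.04],0],
    [0.45,[0,-0.05,-0.04],0],
  ],
)

```text
time_s: 25.28
tcp_pos: [0.4381, 0.0864, 0.2055]
orientation: [2.318, 2.12, 0.001]
ft_force: [0.2, 0.1, 0.3]
gripper_width: 0.55
grasp_force: 0.0
```

```bash
python3 trk.py 285 180
python3 - <<'E'
from h import *
a=cv2.resize(env.capture("scene")[:,:,::-1],(800,600),interpolation=cv2.INTER_CUBIC);b=cv2.imread("pics/scene0.png")
c=np.vstack([b[220:450,260:560],a[220:450,260:560]])
cv2.imwrite("pics/c6.png",cv2.resize(c,None,fx=1.3,fy=1.3))
g=[cv2.cvtColor(x,cv2.COLOR_BGR2GRAY).astype(np.float32) for x in(b,a)]
for n,(x0,y0,x1,y1) in dict(front=(275,300,340,360),left=(340,340,430,410),bar=(270,235,345,290),bottle=(285,345,330,425),jar=(445,228,485,275),cup=(520,240,575,315)).items():
    print(n,cv2.phaseCorrelate(g[0][y0:y1,x0:x1],g[1][y0:y1,x0:x1]))
E
```

```text
25.27 th 0.564 b -0.006 F [0.2 0.1 0.3] T [-0.07  0.03  0.01] tcp [0.4381 0.0864 0.2055]
tile px [291.  189.5] 470 684.0 [-54.9  19.9] coaster px [224.8 192.5] 63 61.0 [-128.8 -100.6]
front ((0.08292050361578163, 0.017056211988510483), 1.0054574109889842)
left ((0.03089716880904092, 0.06561759723502547), 1.1228127938729746)
bar ((0.4908921971101279, -0.007087530472787762), 1.007150830798679)
bottle ((0.5646402963984372, 0.010599877249106271), 1.1193249625629849)
jar ((-0.0670921178656485, -0.058866740818888985), 1.126191724340121)
cup ((-0.013788646842119334, 0.5251654447980911), 1.1284768837822807)
```

View pics/c6.png

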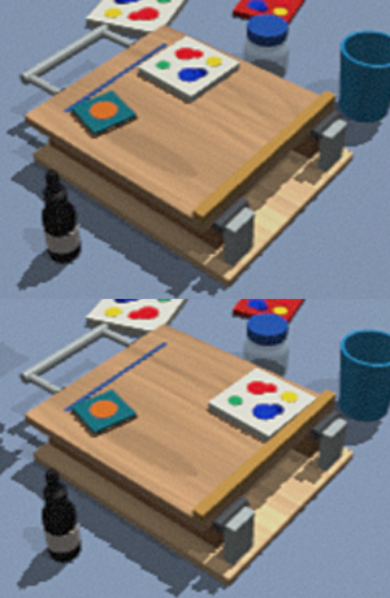

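The before and after crops match: board home, coaster, bottle, jar and cup unmoved, and the tile against the strip. I hand in the job.

```bash
python3 -c "
from plant import env
print(env.close_job())"
```

```text
the job is handed in; nothing more can be done
None
```

The job is handed in: at about 0.34 rad the tile slid down to rest against the brass strip, the board is back flat and the handle released, and the coaster, bottle, cup and jar show no movement in the before and after pictures; the judge's result was not shown.

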